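# Change specimen trays at the microscope desk

### The job

First push the blue-fronted tray, which was left open, fully home with the fingertips; then hook a fingertip behind the lip of the yellow-fronted tray and draw that tray out along its rail to its stop. Do not pinch either lip, do not touch the vials and keep them standing in their trays, leave the other things on the desk alone, and finish with the hand clear.

Things in the scene. Friction and masses are not known exactly. Their poses are not given: they have to be found in the camera images.
- amber_unit: Fixed wooden runner unit of the amber (yellow-fronted) tray, 200 (x) x 110 (y) x 74 mm high. Origin: centre of underside, on the desk; x from open front to back wall, z up; tray comes out along -x. Clear cover roofs it from x = -25 mm to the back (top 74 mm above desk); ahead of that it is open above, side walls 36 mm high. White tray: floor 12 mm above desk, rims 28 mm, 84 mm between rims.
- amber_tray (a joint): How far the amber tray is drawn out of its unit, m: 0 = fully home, 0.11 = fully out at its stop; at the start shut or nearly shut (0 to 0.02). Slides freely with about 2 N of friction and stays where it is left.
- amber_lip (a point): Upright yellow lip at the tray's front: 8 mm thick, 100 mm wide, from 8 to 46 mm above the desk. Point: middle of the top edge of its REAR face (98 mm ahead of the unit's origin when home); x points back into the unit, z up; moves with the tray. Behind it the tray is empty for 68 mm (floor 34 mm below this point), then a low cross rib and the vials.
- blue_unit: Fixed wooden runner unit of the blue (blue-fronted) tray, 200 (x) x 110 (y) x 74 mm high. Origin: centre of underside, on the desk; x from open front to back wall, z up; tray comes out along -x. Clear cover roofs it from x = -25 mm to the back (top 74 mm above desk); ahead of that it is open above, side walls 36 mm high. White tray: floor 12 mm above desk, rims 28 mm, 84 mm between rims.
- blue_tray (a joint): How far the blue tray is drawn out of its unit, m: 0 = fully home, 0.11 = fully out at its stop; at the start left open (0.06 to 0.10). Slides freely with about 2 N of friction and stays where it is left.
- blue_lip (a point): Upright blue lip at the tray's front: 8 mm thick, 100 mm wide, from 8 to 46 mm above the desk. Point: middle of the top edge of its REAR face (98 mm ahead of the unit's origin when home); x points back into the unit, z up; moves with the tray. Behind it the tray is empty for 68 mm (floor 34 mm below this point), then a low cross rib and the vials.
- amber_vial1: Loose brown glass vial with red cap, 24 mm diameter, 42 mm tall, 25 g, standing in the rear part of the amber tray and riding with it. Origin: centre of its underside, z up.
- amber_vial2: Loose brown glass vial with red cap, 24 mm diameter, 42 mm tall, 25 g, standing in the rear part of the amber tray and riding with it. Origin: centre of its underside, z up.
- blue_vial1: Loose clear glass vial with white cap, 24 mm diameter, 42 mm tall, 25 g, standing in the rear part of the blue tray and riding with it. Origin: centre of its underside, z up.
- blue_vial2: Loose clear glass vial with white cap, 24 mm diameter, 42 mm tall, 25 g, standing in the rear part of the blue tray and riding with it. Origin: centre of its underside, z up.
- dropper: White dropper bottle, blue cap, 32 mm diameter, 75 mm tall, loose on the desk between the units; leave alone. Origin: centre of underside.
- slide_box: Closed white box 85 x 45 x 35 mm, loose on the desk to the left; leave alone. Origin: centre of underside.
- sample_jar: Clear jar with white lid, 60 mm diameter, 60 mm tall, loose on the desk to the right; leave alone. Origin: centre of underside.
- dish: Shallow white dish, 84 mm diameter, 16 mm high, loose on the desk to the left; leave alone. Origin: centre of underside.
There are look-alikes about, which are no part of the job. What is shaped like the blue_unit but black or green is not meant.

How it is judged (in metres and radians):
On the way, in this order (a step that is already met when the one before it is completed fails the run):
1. the blue tray is pushed fully home (within 5 mm) (value of joint blue_tray below 0.005 m), for 0.2 s.
2. the amber tray is drawn out to its stop (within 6 mm) (value of joint amber_tray above 0.104 m), for 0.2 s.
At the end, for the whole second after the job is handed in: The blue tray is home (joint below 5 mm), the amber tray is out at its stop (joint above 104 mm of 110 mm), and all four vials stand upright and at rest on the floors of their trays (tilt below 0.15 rad, underside 8 to 16 mm above the desk) (value of joint blue_tray below 0.005 m and value of joint amber_tray above 0.104 m and angle between each of amber_vial1, amber_vial2, blue_vial1, blue_vial2's own z axis and vertical below 0.15 rad and linear speed of each of amber_vial1, amber_vial2, blue_vial1, blue_vial2 below 0.02 m/s and height (world z) of amber_vial1 between 0.008 and 0.016 m and height (world z) of amber_vial2 between 0.008 and 0.016 m and height (world z) of blue_vial1 between 0.008 and 0.016 m and height (world z) of blue_vial2 between 0.008 and 0.016 m); the robot touches nothing.
It fails at once if a vial is tipped or knocked over (angle between any of amber_vial1, amber_vial2, blue_vial1, blue_vial2's own z axis and vertical above 0.4 rad).
It fails at once if a vial is lifted (height (world z) of any of amber_vial1, amber_vial2, blue_vial1, blue_vial2 above 0.027 m).
It fails at once if the fingers touch a vial harder than 1 N (contact force between the fingers and amber_vial1 above 1 N or contact force between the fingers and amber_vial2 above 1 N or contact force between the fingers and blue_vial1 above 1 N or contact force between the fingers and blue_vial2 above 1 N).
It fails at once if a lip is pinched between the fingers (more than 3 N on its front and its rear at once) ((contact force between the fingers and amber_tray_c5 above 3 N and contact force between the fingers and amber_tray_c6 above 3 N) or (contact force between the fingers and blue_tray_c5 above 3 N and contact force between the fingers and blue_tray_c6 above 3 N)).
It fails at once if a bystander on the desk is moved more than 15 mm (distance of any of dropper, slide_box, sample_jar, dish from where it was at the start of the episode above 0.015 m).
It also fails if it takes over 40 s, if anything falls off the work surface, if the arm or the gripper's body presses on something with over 40 N, if the wrist force passes 120 N, or if a joint passes its speed limit or range.

### The arm

A 7-joint arm with a two-finger parallel gripper is mounted at the origin on the work surface. World frame = base frame: x ahead of the robot, y to its left, z up, the work surface at z = 0. Lengths are in mm, angles in rad, forces in N, time in s.
With the tool pointing down it reaches from about 350 to 900 mm from the base axis. Payload 8.1 kg.
Tool frame: the origin (TCP) lies midway between the tips of the shut fingers; the grasp point (between the pads) lies 19 mm behind it; x points along the fingers, z is the direction in which the jaws open and shut, and the axes are right-handed (so a half turn about x gives the same grasp; the last joint's range is limited). The gripper opens to 85 mm and grips with 20 to 120 N. Pads are 22 mm wide; open, the fingers measure 114 mm over their backs; the gripper's body (76 mm by 85 mm) begins 54 mm behind the grasp point. The pads swing forward as they close: fully open they stand 13 mm farther back than shut.
Start: joints at [-0.103, 0.434, 0.025, 1.573, -0.012, 1.134, -0.075], TCP at [625.013, -0.027, 231.323] pointing down, gripper open.
Joint ranges: [-2.62, 2.62], [-0.44, 2.09], [-1.27, 1.32], [0.08, 2.57], [-1.32, 4.46], [0.12, 2], [-2.74, 2.74]. Speed limits (rad/s): [2.22, 2.22, 3.01, 3.01, 3.14, 3.14, 3.14].

### API

Orientations are given as a rotation vector (axis times angle).
In Python, from bench import r, vision gives the robot as it stands. The module is installed in compiled form; this text tells all that it offers.
- The arm moves only by the tool servo_tool, never from a script. Its arguments are lists of equal length, an entry for each row: "turn": the turn, a rotation vector about the world's x, y, z in rad, a list of three; "slide": the shift along the world's x, y, z in mm, a list of three; "jaw": the closure, from 0 (fully open) to 1 (shut). A call has 1 to 20 rows; each row is the pose to reach, as a shift and turn from the pose commanded when the call began; what a row does not reach only later rows make up. A row lasts 1/10 s, in which the tool goes at most 50 mm and 8.59 degrees, less where a joint would pass 70% of its speed; a pose out of reach is approached as far as the arm can. A call with a gripper value outside its range is refused whole. The fingers move at their own pace and stop on an object; "newtons" is the grip in N (left out, the last holds). Time passes only in rows, so rows that repeat a pose let the fingers close. It gives the time, the measured TCP pose, the force and the opening at its end, in the units of the state.
- r.state(): the state, without advancing time (a new reading comes with each control period).
- vision.read_camera(name): name is "scene" or "side" or "wrist"; returns a dict with "color" (400x640x3 uint8, blue, green, red), "intrinsics" (3x3 intrinsics, pixels), "k1" (the pictures are not rectified: a ray, as slopes to the right and down, at radius r is drawn at 1 + k1 r^2 times it, then the intrinsics apply), "extrinsics" (4x4, takes a point from camera to world coordinates). Camera axes: x right, y up, looking along -z (the intrinsics and any distortion apply to the point x, -y, -z); pixel columns grow to the right and rows downward; lengths in mm; the calibration is good to about 2 mm. A picture is of the moment at which its call begins. There is no depth.
- r.job_done(): hands the job in, once; it reports no verdict.
The state is a dict: "clock": time; "joints": joint angles; "qvel": joint speeds; "effort": joint torques, N m; "eef_pos": TCP position; "tcp_rot": TCP orientation; "wrist_force": force on the tool from outside, world axes, zero at the start; "ft_torque": the same for the moment, N m; "grip_width": finger opening in mm.
Only numpy, scipy, OpenCV 4.12 (cv2) and the standard library are available. Lean on these libraries where they do the work, as an engineer would, in place of code of your own. Each camera call takes 0.05 s, during which the arm holds its last target.

## Working session

There is one attempt and no reset: what is moved stays moved. The work goes in short steps, Python scripts to look and compute and a tool call to move; the robot and the scene stay as the last step left them, time stands still between calls to the robot, and variables do not carry over. Pictures are saved under pics/ and viewed, and the job is handed in when it is done.

Besides the shell and the picture viewer there is one more tool, called after "Emit:" by a JSON object that holds its "op" and its "data". servo_tool: Moves the arm, as the interface text tells. Its arguments: {"type":"object","properties":{"turn":{"type":"array","items":{"type":"array","items":{"type":"number"}}},"slide":{"type":"array","items":{"type":"array","items":{"type":"number"}}},"jaw":{"type":"array","items":{"type":"number"}},"newtons":{"type":"number"}},"required":["turn","slide","jaw"]}

```bash
mkdir -p pics; cat > h.py <<'E'
import numpy as np, cv2
from bench import r, vision
def snap(n,tag):
    d=vision.read_camera(n); cv2.imwrite(f'pics/{tag}.png',d['color']); np.savez(f'pics/{tag}.npz',K=d['intrinsics'],k1=d['k1'],E=d['extrinsics']); return d
def ray(tag,u,v):
    d=np.load(f'pics/{tag}.npz');K,k1,E=d['K'],float(d['k1']),d['E']
    p=np.array([(u-K[0,2])/K[0,0],(v-K[1,2])/K[1,1]]);q=p.copy()
    for _ in range(30): q=p/(1+k1*(q@q))
    return E[:3,3],E[:3,:3]@np.array([q[0],-q[1],-1])
def onz(tag,u,v,z):
    o,d=ray(tag,u,v); return o+d*(z-o[2])/d[2]
def proj(tag,P):
    d=np.load(f'pics/{tag}.npz');K,k1,E=d['K'],float(d['k1']),d['E']
    c=E[:3,:3].T@(np.array(P,float)-E[:3,3]); s=np.array([c[0],-c[1]])/-c[2]; s=s*(1+k1*(s@s))
    return K[0,0]*s[0]+K[0,2],K[1,1]*s[1]+K[1,2]
def crop(tag,x0,y0,x1,y1,f,out):
    im=cv2.imread(f'pics/{tag}.png')[y0:y1,x0:x1]; cv2.imwrite(f'pics/{out}.png',cv2.resize(im,None,fx=f,fy=f,interpolation=cv2.INTER_CUBIC))
E
python3 -c "
from h import *
for n in ['scene','side','wrist']:
    d=snap(n,n+'0'); print(n,d['extrinsics'].round(2).tolist(),d['k1'])
print(r.state())"
```

```text
scene [[0.91, -0.36, 0.21, 725.26], [0.41, 0.8, -0.44, -496.14], [-0.01, 0.49, 0.87, 1040.7], [0.0, 0.0, 0.0, 1.0]] -0.028924009686793886
side [[-0.88, 0.26, -0.4, -56.46], [-0.48, -0.51, 0.72, 937.73], [-0.01, 0.82, 0.57, 803.45], [0.0, 0.0, 0.0, 1.0]] -0.021438352418767778
wrist [[1.0, -0.0, 0.0, 624.56], [0.0, 0.95, 0.33, 84.19], [-0.0, -0.33, 0.95, 371.7], [0.0, 0.0, 0.0, 1.0]] -0.026351634413157167
{'clock': 0.15, 'joints': array([-0.10262874,  0.43506692,  0.02500402,  1.57387757, -0.01162759,
        1.13402858, -0.07511404]), 'qvel': array([-4.44367581e-04, -2.31745174e-03,  6.26121927e-04, -3.28943489e-03,
       -1.00808537e-03, -8.53789152e-05, -3.68461205e-06]), 'effort': array([ 1.93215681e-03, -6.70885992e+01,  1.02606665e+00, -3.16448736e+01,
        1.57136447e-02,  9.07747715e-03, -7.57739531e-05]), 'eef_pos': array([ 6.24609711e+02, -3.74920221e-02,  2.30708193e+02]), 'tcp_rot': array([-5.97326388e-06,  1.57202721e+00, -1.51523003e-04]), 'wrist_force': array([0.05285054, 0.43987314, 0.12888645]), 'ft_torque': array([ 0.01210324,  0.05353071, -0.03946722]), 'grip_width': 85.25448348471751}
```

View pics/scene0.png

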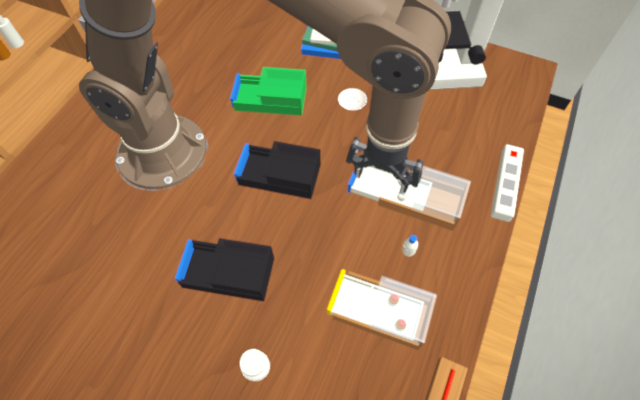

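View pics/side0.png

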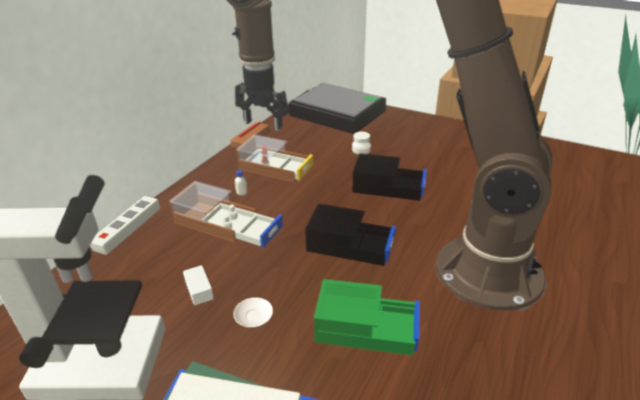

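View pics/wrist0.png

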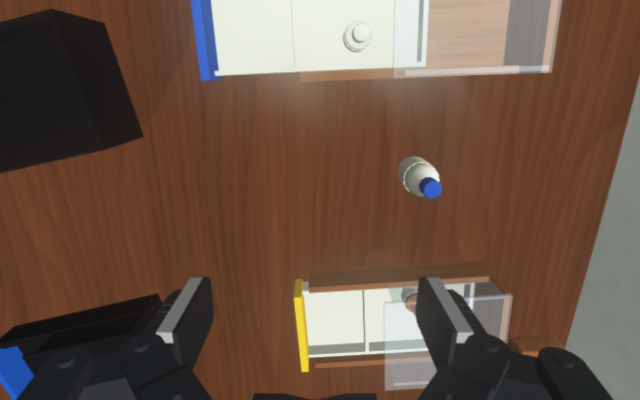

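```bash
python3 -c "
from h import *
crop('scene0',320,255,450,355,6,'ca'); crop('scene0',335,145,485,230,5,'cb'); crop('side0',160,130,330,255,4.5,'cs')"
```

```text
(no output)
```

View pics/ca.png

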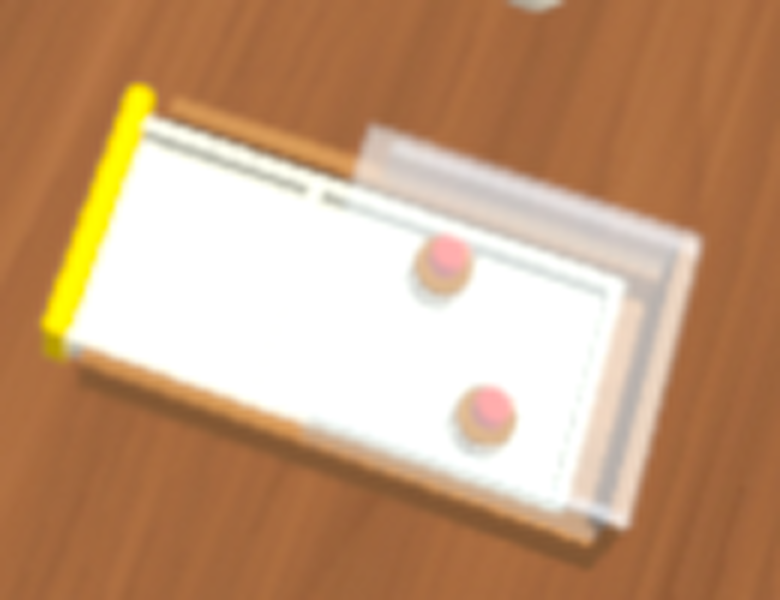

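View pics/cb.png

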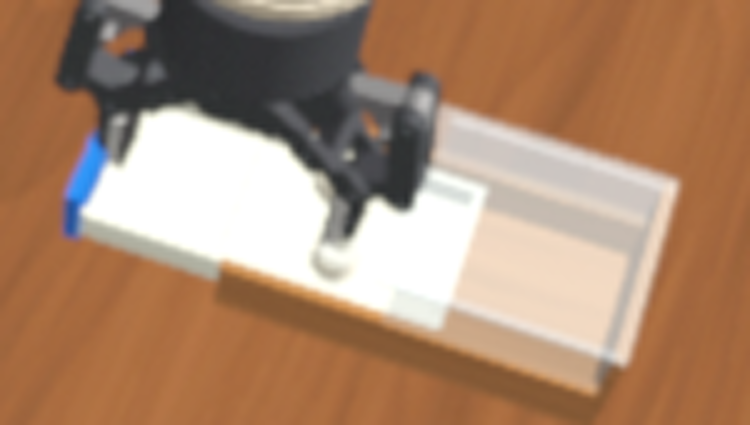

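View pics/cs.png

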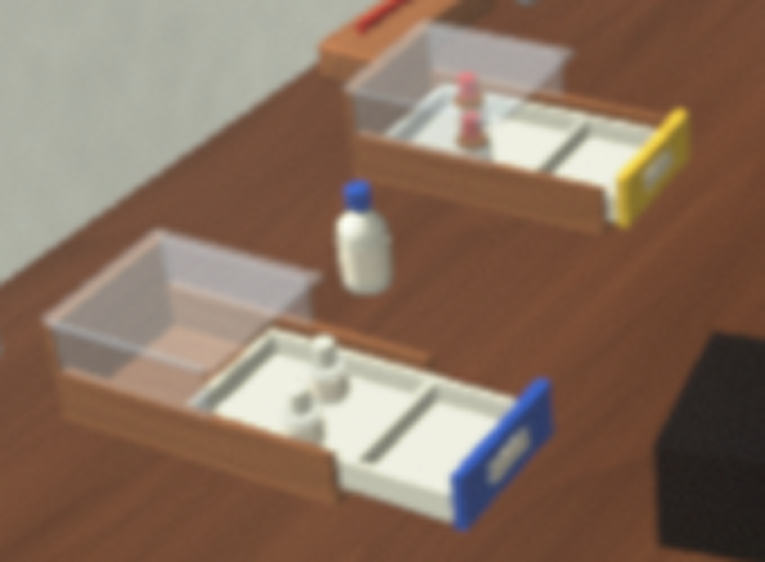

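```bash
python3 -c "
from h import *
def p(l,t,u,v,z): print(l,onz(t,u,v,z).round(1))
p('A lip L sc','scene0',345.5,270.3,46)
p('A lip R sc','scene0',331.3,310.3,46)
p('A back L','scene0',436.7,294.7,74)
p('A back R','scene0',424.7,342.5,74)
p('A cov front L','scene0',381.7,275.8,74)
f=lambda x,y:(160+x/4.5,130+y/4.5)
p('A lip L sd','side0',*f(617,178),46);p('A lip R sd','side0',*f(682,108),46)
p('A backR sd','side0',*f(428,20),74);p('A back L sd','side0',*f(350,90),74)
p('A covfL sd','side0',*f(495,133),74)
p('A unit front L z36 sd','side0',*f(602,190),36)
p('B back L sc','scene0',471,181,74)
p('B back R sc','scene0',460.4,218,74)
p('B lip R sc','scene0',351,186.6,46)
p('B lip L sd','side0',*f(452,475),46);p('B lip R sd','side0',*f(542,379),46)
p('B backR sd','side0',*f(158,230),74);p('B back L sd','side0',*f(45,320),74)
p('B unit front L z36 sd','side0',*f(335,450),36)
p('B lip R wr','wrist0',216,76,46)
p('A lip L wr','wrist0',303,282,46);p('A lip R wr','wrist0',308,368,46)
"
```

```text
A lip L sc [ 611.6 -131.4   46. ]
A lip R sc [ 619.4 -230.1   46. ]
A back L [ 817.5 -112.6   74. ]
A back R [ 825.8 -220.6   74. ]
A cov front L [ 693.1 -120.8   74. ]
A lip L sd [ 606.  -125.7   46. ]
A lip R sd [ 613.5 -228.4   46. ]
A backR sd [ 817.7 -214.9   74. ]
A back L sd [ 805.8 -103.1   74. ]
A covfL sd [683.5 -99.1  74. ]
A unit front L z36 sd [ 615.8 -121.7   36. ]
B back L sc [807.9 201.5  74. ]
B back R sc [812.4  90.4  74. ]
B lip R sc [537.   81.3  46. ]
B lip L sd [526.6 187.9  46. ]
B lip R sd [530.   89.4  46. ]
B backR sd [805.7  98.5  74. ]
B back L sd [800.3 206.3  74. ]
B unit front L z36 sd [606.2 190.   36. ]
B lip R wr [540.1  88.4  46. ]
A lip L wr [ 612.7 -112.3   46. ]
A lip R wr [ 617.3 -224.6   46. ]
```

```bash
python3 -c "
from h import *
crop('wrist0',170,0,300,100,6,'cw'); crop('wrist0',250,260,550,400,2.6,'cw2')"
```

```text
(no output)
```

View pics/cw.png

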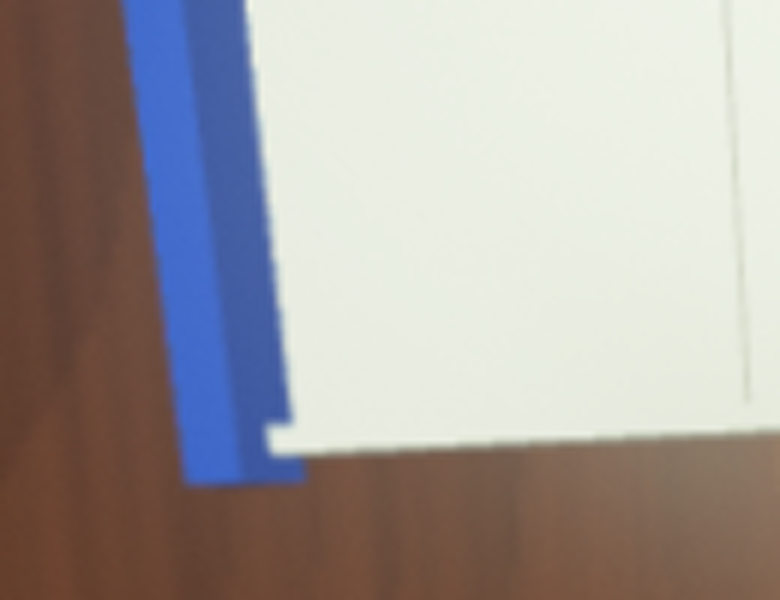

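View pics/cw2.png

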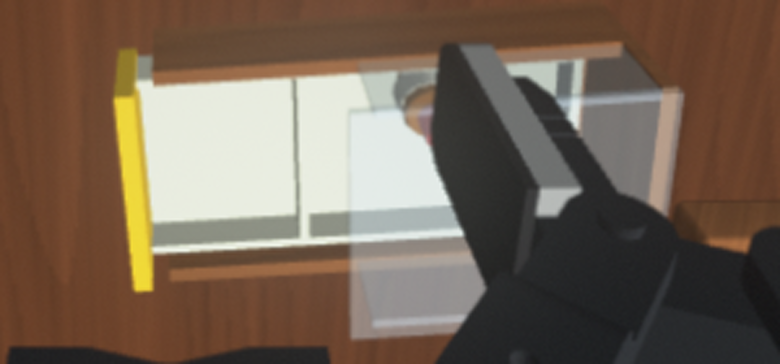

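```bash
python3 -c "
from h import *
for t in [(210,80.8),(200.8,0),(193.5+7.2,81)]: print('B',onz('wrist0',*t,46).round(1))
for t in [(300.8,297.3),(308.8,371.5),(294.5,297.3)]: print('A',onz('wrist0',*t,46).round(1))
print('unit A back', onz('wrist0',250+683/2.6,260+90/2.6,74).round(1))
print('unit B back', onz('wrist0',550,70,74).round(1))
"
```

```text
B [534.6  84.5  46. ]
B [532.5 146.7  46. ]
B [526.6  84.4  46. ]
A [ 610.2 -130.7   46. ]
A [ 618.2 -229.7   46. ]
A [ 603.6 -130.7   46. ]
unit A back [ 815.8 -109.6   74. ]
unit B back [808.8  93.7  74. ]
```

```bash
python3 -c "
from h import *
for t in [(320,150),(314,193),(273,243),(266,298)]: print('blk',onz('scene0',*t,74).round(1))
print('drop',onz('scene0',411,240,75).round(1))
"
```

```text
blk [426.8 134.6  74. ]
blk [466.7  11.3  74. ]
blk [ 436.5 -148.6   74. ]
blk [ 482.4 -271.    74. ]
drop [724.  -12.2  75. ]
```

Emit:
{"op": "servo_tool", "data": {"turn": [[0, 0, 0], [0, 0, 0], [0, 0, 0], [0, 0, 0], [0, 0, 0], [0, 0, 0.04], [0, 0, 0.04]], "slide": [[-30, 27, 0], [-60, 54, 0], [-90, 81, 0], [-120, 108, 0], [-145, 133, 0], [-145, 133, 0], [-145, 133, 0]], "jaw": [1, 1, 1, 1, 1, 1, 1]}}

```text
clock: 0.85
eef_pos: [479.3, 133.7, 231.4]
tcp_rot: [-0.034, 1.57, 0.034]
wrist_force: [-0.1, -0.6, -0.3]
grip_width: 0.4
```

```bash
python3 -c "
from h import *
snap('wrist','wrist1');snap('side','side1'); crop('side1',160,0,330,280,2.1,'cs1')"
```

```text
(no output)
```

View pics/wrist1.png

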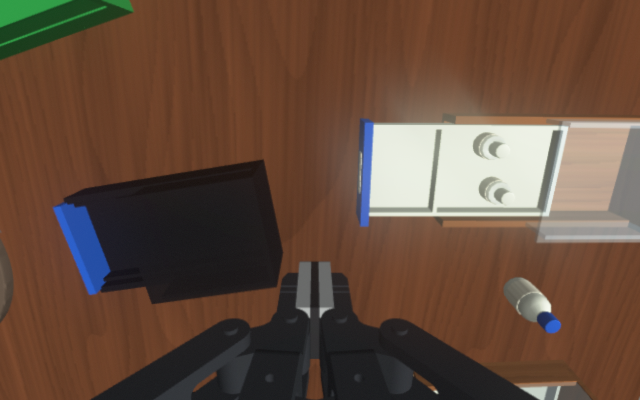

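View pics/side1.png

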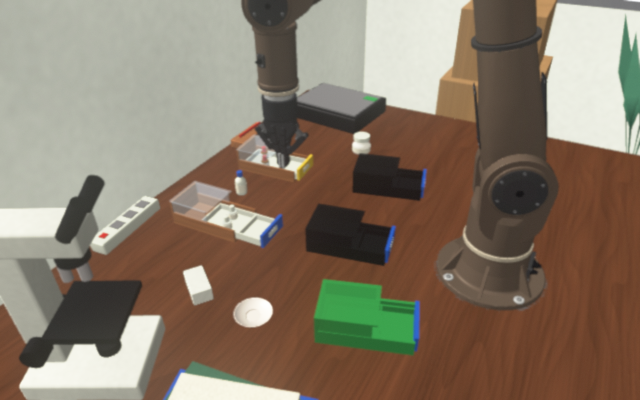

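```bash
python3 -c "
from h import *
crop('wrist1',340,100,480,240,4,'cw3')"
```

```text
(no output)
```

View pics/cw3.png

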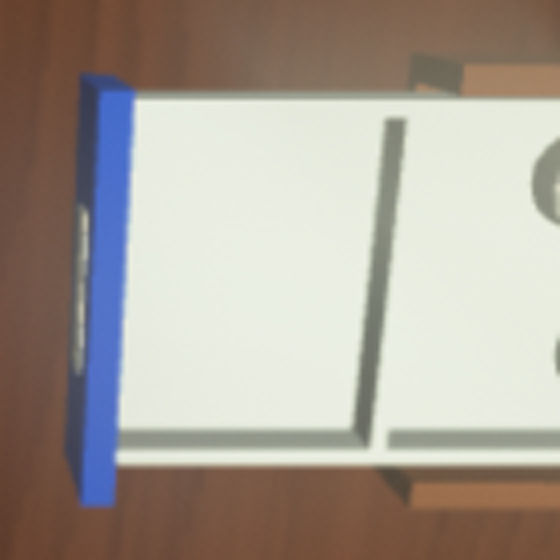

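```bash
python3 -c "
from h import *
f=lambda x,y:(340+x/4,100+y/4)
for n,t,z in [('rearL',(134,91),46),('rearR',(115,506),46),('frontL',(98,90),46),('frontR',(82,506),46),('unitfL',(462,65),36),('unitfR',(412,483),36)]: print(n,onz('wrist1',*f(*t),z).round(1))
"
```

```text
rearL [529.8 185.1  46. ]
rearR [534.8  85.5  46. ]
frontL [521.7 184.9  46. ]
frontR [526.7  85.2  46. ]
unitfL [606.  193.4  36. ]
unitfR [610.8  90.9  36. ]
```

Emit:
{"op": "servo_tool", "data": {"turn": [[0, 0, 0], [0, 0, 0], [0, 0, 0], [0, 0, 0], [0, 0, 0], [0, 0, 0], [0, 0, 0], [0, 0, 0], [0, 0, 0], [0, 0, 0], [0, 0, 0], [0, 0, 0]], "slide": [[6, 0, -45], [6, 0, -90], [6, 0, -135], [6, 0, -170], [6, 0, -201], [6, 0, -201], [10, 0.5, -201], [14, 0.5, -201], [18, 1, -201], [22, 1, -201], [26, 1, -201], [30, 1.5, -201]], "jaw": [1, 1, 1, 1, 1, 1, 1, 1, 1, 1, 1, 1]}}

```text
clock: 2.15
eef_pos: [510.6, 134.5, 30.8]
tcp_rot: [-0.031, 1.57, 0.031]
wrist_force: [-0.3, -0.1, -0.3]
grip_width: 0.4
```

Emit:
{"op": "servo_tool", "data": {"turn": [[0, 0, 0], [0, 0, 0], [0, 0, 0], [0, 0, 0], [0, 0, 0], [0, 0, 0], [0, 0, 0], [0, 0, 0], [0, 0, 0], [0, 0, 0], [0, 0, 0], [0, 0, 0], [0, 0, 0], [0, 0, 0]], "slide": [[4, 0, 0], [8, 0, 0], [12, 0.5, 0], [16, 0.5, 0], [20, 1, 0], [24, 1, 0], [28, 1, 0], [32, 1.5, 0], [36, 1.5, 0], [40, 2, 0], [45, 2, 0], [50, 2, 0], [55, 2.5, 0], [60, 2.5, 0]], "jaw": [1, 1, 1, 1, 1, 1, 1, 1, 1, 1, 1, 1, 1, 1]}}

```text
clock: 3.55
eef_pos: [570.4, 137.0, 30.3]
tcp_rot: [-0.031, 1.571, 0.031]
wrist_force: [-2.2, -0.6, -0.3]
grip_width: 0.0
```

```bash
python3 -c "
from h import *
snap('wrist','wrist2')"
```

```text
(no output)
```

View pics/wrist2.png

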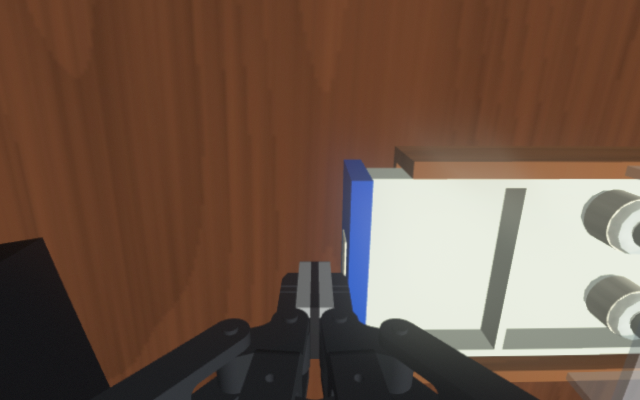

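Emit:
{"op": "servo_tool", "data": {"turn": [[0, 0, 0], [0, 0, 0], [0, 0, 0], [0, 0, 0], [0, 0, 0], [0, 0, 0], [0, 0, 0]], "slide": [[3, 0, 0], [6, 0, 0], [9, 0.5, 0], [12, 0.5, 0], [14, 0.5, 0], [16, 0.5, 0], [17, 1, 0]], "jaw": [1, 1, 1, 1, 1, 1, 1]}}

```text
clock: 4.3
eef_pos: [587.2, 137.8, 30.3]
tcp_rot: [-0.031, 1.57, 0.031]
wrist_force: [-2.4, -1.1, 0.6]
grip_width: -0.3
```

Emit:
{"op": "servo_tool", "data": {"turn": [[0, 0, 0], [0, 0, 0], [0, 0, 0]], "slide": [[1, 0, 0], [2, 0, 0], [3, 0, 0]], "jaw": [1, 1, 1]}}

```text
clock: 4.6
eef_pos: [589.6, 137.9, 30.2]
tcp_rot: [-0.032, 1.571, 0.031]
wrist_force: [-4.8, -1.9, 3.4]
grip_width: -0.1
```

Emit:
{"op": "servo_tool", "data": {"turn": [[0, 0, 0], [0, 0, 0], [0, 0, 0]], "slide": [[1, 0, 0], [2, 0, 0], [2, 0, 0]], "jaw": [1, 1, 1]}}

```text
clock: 4.9
eef_pos: [589.7, 137.9, 30.1]
tcp_rot: [-0.032, 1.575, 0.031]
wrist_force: [-10.2, -0.8, 8.6]
grip_width: 0.0
```

```bash
python3 -c "
from h import *
snap('wrist','wrist3');snap('side','side3'); crop('side3',160,120,320,260,5,'cs3')"
```

```text
(no output)
```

View pics/wrist3.png

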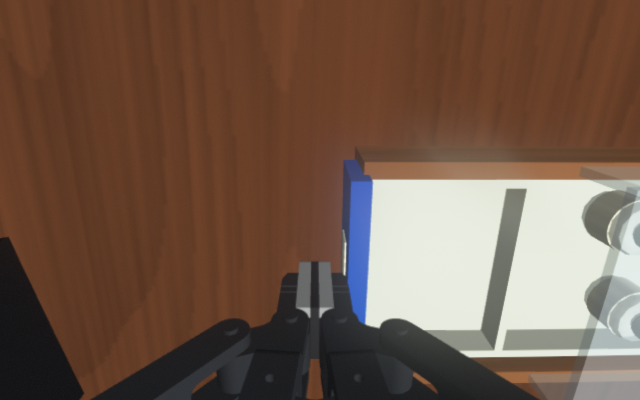

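View pics/cs3.png

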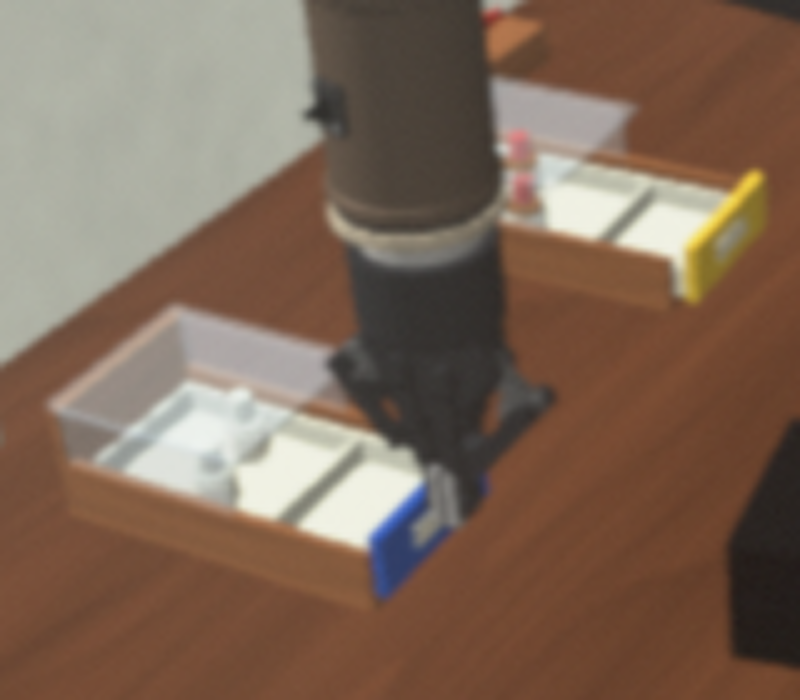

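```bash
python3 -c "
from h import *
for c in [(330,360),(390,440),(550,395),(470,520)]:
    o,d=ray('side3',160+c[0]/5,120+c[1]/5)
    print(c,(o+d*(138-o[1])/d[1]).round(0))
"
```

```text
(330, 360) [662. 138. 105.]
(390, 440) [629. 138.  64.]
(550, 395) [524. 138. 127.]
(470, 520) [583. 138.  28.]
```

Emit:
{"op": "servo_tool", "data": {"turn": [[0, 0, 0], [0, 0, 0], [0, 0, 0], [0, 0, 0], [0, 0, 0]], "slide": [[-8, 0, 0], [-30, 0, 0], [-30, 0, 45], [-30, 0, 90], [-30, 0, 120]], "jaw": [1, 1, 1, 1, 1]}}

```text
clock: 5.5
eef_pos: [563.3, 138.6, 153.6]
tcp_rot: [-0.03, 1.566, 0.033]
wrist_force: [0.2, -0.3, 0.4]
grip_width: -0.1
```

```bash
python3 -c "
from h import *
snap('wrist','wrist4')"
```

```text
(no output)
```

View pics/wrist4.png

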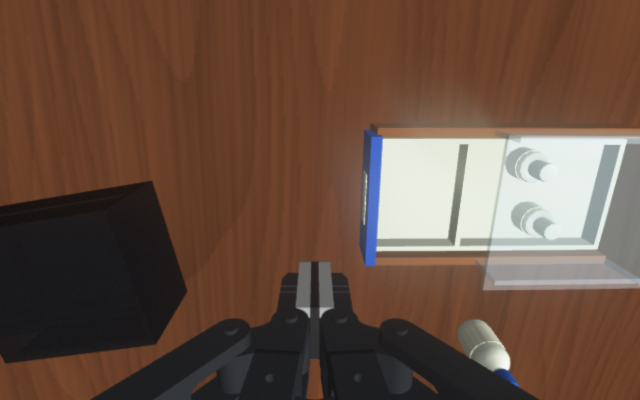

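Emit:
{"op": "servo_tool", "data": {"turn": [[0, 0, 0.14], [0, 0, 0.28], [0, 0, 0.42], [0, 0, 0.56], [0, 0, 0.7], [0, 0, 0.84], [0, 0, 0.98], [0, 0, 1.12], [0, 0, 1.26], [0, 0, 1.4], [0, 0, 1.54], [0, 0, 1.6], [0, 0, 1.6], [0, 0, 1.6]], "slide": [[0, -25, 20], [0, -50, 40], [10, -75, 50], [20, -100, 50], [30, -125, 50], [40, -150, 50], [50, -175, 50], [60, -200, 50], [70, -230, 50], [80, -260, 50], [80, -290, 50], [80, -316, 50], [80, -316, 50], [80, -316, 50]], "jaw": [1, 1, 1, 1, 1, 1, 1, 1, 1, 1, 1, 1, 1, 1]}}

```text
clock: 6.95
eef_pos: [642.1, -178.6, 200.0]
tcp_rot: [-1.258, 1.176, 1.258]
wrist_force: [0.9, 1.5, 0.3]
grip_width: 0.0
```

```bash
python3 -c "
from h import *
from scipy.spatial.transform import Rotation as R
print(R.from_rotvec(r.state()['tcp_rot']).as_matrix().round(3), r.state()['joints'])
snap('wrist','wrist5')"
```

```text
[[ 0.001 -0.998 -0.067]
 [ 0.    -0.067  0.998]
 [-1.    -0.001  0.   ]] [ 0.40217555  0.55286895 -0.33309097  1.47898647  0.18956355  1.14099636
  1.67379796]
```

View pics/wrist5.png

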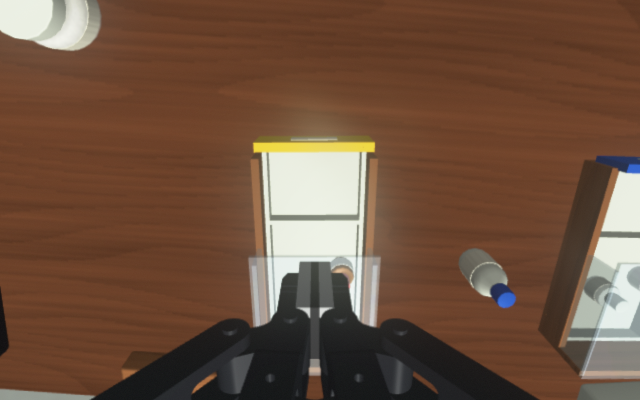

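```bash
python3 -c "
from h import *
for n,t,z in [('rearR',(254,152.5),46),('rearL',(374.5,151.5),46),('rib',(270,216),12),('rib',(358,216),12),('cov R',(249,257),74),('covL',(380,257.5),74),('unit',(256,160),36),('unit',(373,159),36)]: print(n,onz('wrist5',*t,z).round(1))
"
```

```text
rearR [ 617.2 -230.    46. ]
rearL [ 609.6 -130.9   46. ]
rib [ 685.6 -218.8   12. ]
rib [ 679.7 -133.1   12. ]
cov R [ 698.9 -228.7   74. ]
covL [ 692.  -120.6   74. ]
unit [ 625.6 -229.7   36. ]
unit [ 617.9 -129.6   36. ]
```

Emit:
{"op": "servo_tool", "data": {"turn": [[0, 0, 0], [0, 0, 0], [0, 0, 0], [0, 0, 0], [0, 0, 0], [0, 0, 0], [0, 0, 0]], "slide": [[-1, -1, -45], [-1, -1, -90], [-1, -1, -120], [-1, -1, -145], [-1, -1, -165], [-1, -1, -175], [-1, -1, -175]], "jaw": [1, 1, 1, 1, 1, 1, 1]}}

```text
clock: 7.7
eef_pos: [640.5, -177.5, 24.2]
tcp_rot: [-1.259, 1.176, 1.263]
wrist_force: [-0.6, -0.1, 0.8]
grip_width: -0.0
```

```bash
python3 -c "
from h import *
snap('wrist','wrist6');snap('side','side6'); crop('side6',200,90,340,190,5,'cs6')"
```

```text
(no output)
```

View pics/wrist6.png

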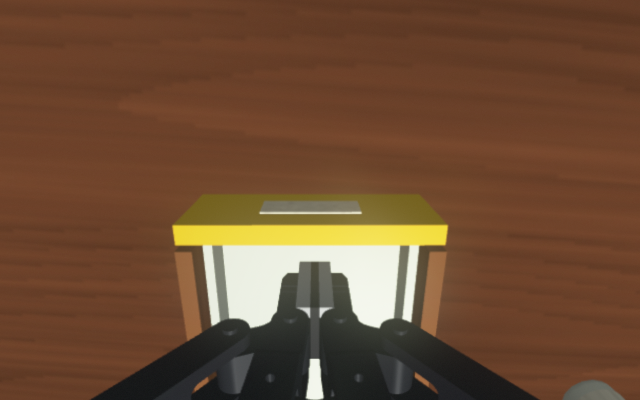

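View pics/cs6.png

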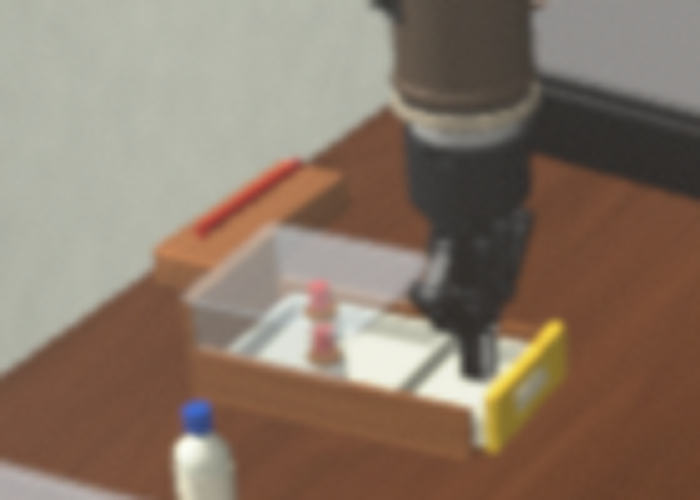

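Emit:
{"op": "servo_tool", "data": {"turn": [[0, 0, 0], [0, 0, 0], [0, 0, 0], [0, 0, 0], [0, 0, 0], [0, 0, 0], [0, 0, 0], [0, 0, 0], [0, 0, 0], [0, 0, 0], [0, 0, 0], [0, 0, 0], [0, 0, 0], [0, 0, 0], [0, 0, 0], [0, 0, 0]], "slide": [[-5, -0.5, 0], [-9, -1, 0], [-12, -1, 0], [-15, -1, 0], [-18, -1.5, 0], [-21, -1.5, 0], [-25, -2, 0], [-29, -2, 0], [-33, -2.5, 0], [-37, -3, 0], [-41, -3, 0], [-45, -3.5, 0], [-49, -4, 0], [-53, -4, 0], [-57, -4.5, 0], [-60, -4.5, 0]], "jaw": [1, 1, 1, 1, 1, 1, 1, 1, 1, 1, 1, 1, 1, 1, 1, 1]}}

```text
clock: 9.4
eef_pos: [580.6, -183.6, 25.3]
tcp_rot: [-1.26, 1.176, 1.26]
wrist_force: [2.4, 0.4, 0.2]
grip_width: 0.3
```

```bash
python3 -c "
from h import *
snap('wrist','wrist7')"
```

```text
(no output)
```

View pics/wrist7.png

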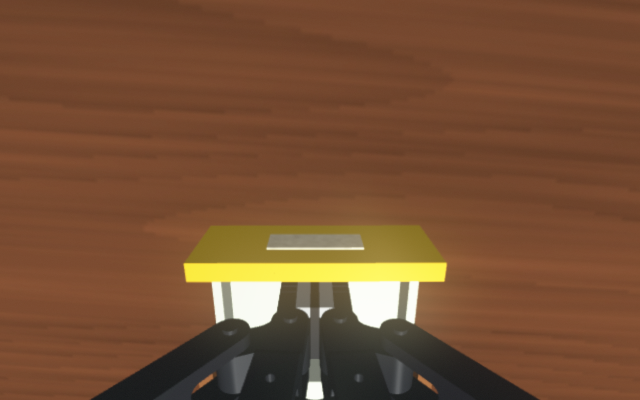

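Emit:
{"op": "servo_tool", "data": {"turn": [[0, 0, 0], [0, 0, 0], [0, 0, 0], [0, 0, 0], [0, 0, 0], [0, 0, 0], [0, 0, 0], [0, 0, 0], [0, 0, 0], [0, 0, 0], [0, 0, 0], [0, 0, 0], [0, 0, 0], [0, 0, 0], [0, 0, 0]], "slide": [[-4, -0.5, 0], [-8, -0.5, 0], [-12, -1, 0], [-16, -1, 0], [-20, -1.5, 0], [-24, -2, 0], [-28, -2, 0], [-32, -2.5, 0], [-36, -3, 0], [-40, -3, 0], [-44, -3.5, 0], [-47, -3.5, 0], [-49, -4, 0], [-51, -4, 0], [-53, -4, 0]], "jaw": [1, 1, 1, 1, 1, 1, 1, 1, 1, 1, 1, 1, 1, 1, 1]}}

```text
clock: 10.95
eef_pos: [528.0, -187.7, 25.4]
tcp_rot: [-1.26, 1.176, 1.26]
wrist_force: [3.3, -0.1, -0.3]
grip_width: 0.3
```

Emit:
{"op": "servo_tool", "data": {"turn": [[0, 0, 0], [0, 0, 0], [0, 0, 0]], "slide": [[-1, 0, 0], [-2, 0, 0], [-3, 0, 0]], "jaw": [1, 1, 1]}}

```text
clock: 11.25
eef_pos: [525.1, -187.9, 25.4]
tcp_rot: [-1.26, 1.176, 1.259]
wrist_force: [2.0, -2.1, -0.4]
grip_width: 0.1
```

Emit:
{"op": "servo_tool", "data": {"turn": [[0, 0, 0], [0, 0, 0], [0, 0, 0], [0, 0, 0]], "slide": [[-1, 0, 0], [-2, 0, 0], [-3, 0, 0], [-3, 0, 0]], "jaw": [1, 1, 1, 1]}}

```text
clock: 11.65
eef_pos: [524.6, -187.7, 25.8]
tcp_rot: [-1.263, 1.172, 1.256]
wrist_force: [8.9, -1.0, -5.9]
grip_width: 0.1
```

Emit:
{"op": "servo_tool", "data": {"turn": [[0, 0, 0], [0, 0, 0], [0, 0, 0], [0, 0, 0], [0, 0, 0], [0, 0, 0], [0, 0, 0], [0, 0, 0]], "slide": [[8, 0.5, 0], [18, 1, 0], [18, 1, 0], [18, 1, 30], [18, 1, 75], [18, 1, 120], [18, 1, 165], [18, 1, 185]], "jaw": [1, 1, 1, 1, 1, 1, 1, 1]}}

```text
clock: 12.45
eef_pos: [541.2, -186.5, 214.6]
tcp_rot: [-1.263, 1.174, 1.256]
wrist_force: [-0.0, 0.4, -0.0]
grip_width: 0.2
```

```bash
python3 -c "
from h import *
snap('wrist','wrist8');snap('side','side8'); crop('side8',160,110,330,260,4.5,'cs8');snap('scene','scene8')"
```

```text
(no output)
```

View pics/wrist8.png

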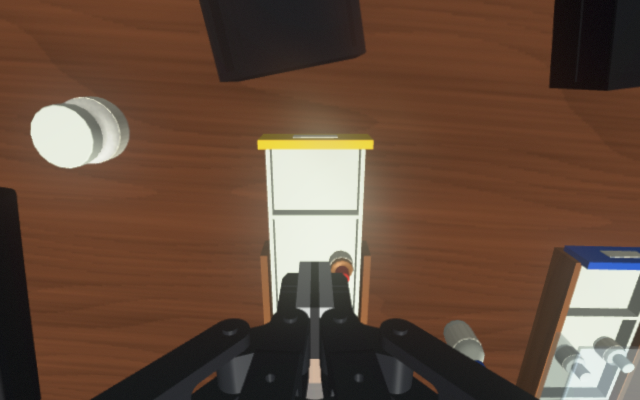

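View pics/cs8.png

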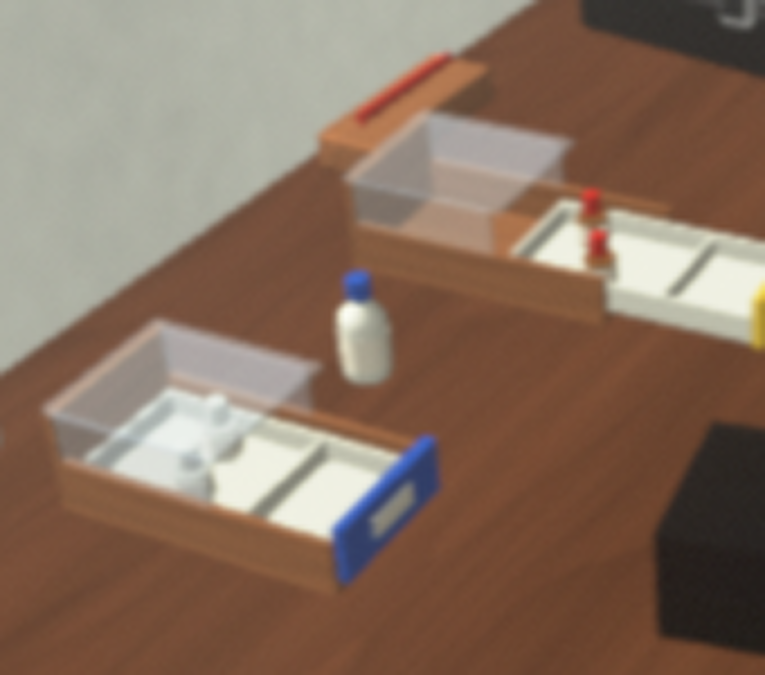

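View pics/scene8.png

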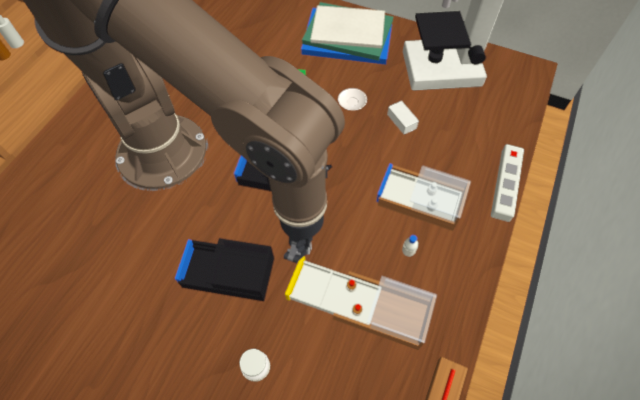

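```bash
python3 -c "
from h import *
a=onz('wrist8',258,149,46);b=onz('wrist8',373,148,46);print(a,b,(a+b)/2)
print(onz('wrist8',264,243,36),onz('wrist8',368,242,36))
c=onz('scene8',303,260,46);print(c)
print(r.state()['wrist_force'],r.state()['qvel'].round(3))
"
```

```text
[ 516.63122312 -237.10585229   46.        ] [ 508.75078732 -138.20854998   46.        ] [ 512.69100522 -187.65720114   46.        ]
[ 610.42437003 -230.95189682   36.        ] [ 602.16511132 -129.91035392   36.        ]
[ 511.65409655 -148.45012796   46.        ]
[ 0.00241406 -0.2032434  -0.98010192] [-0.003  0.036  0.009  0.045  0.004 -0.02  -0.005]
```

```bash
python3 -c "
from h import *
print(r.job_done())"
```

```text
the job is handed in; nothing more can be done
None
```

I pushed the blue tray home with the shut fingertips, then hooked the shut fingers behind the yellow lip and drew the amber tray out to its stop. I lifted the hand clear and handed the job in at about 12.6 s; no verdict was reported.

- **Blue tray:** it stopped moving at TCP x ≈ 590 mm while the push force rose to about 10 N. The last pictures show its lip flush with the runner unit.
- **Amber tray:** it stopped moving at TCP x ≈ 525 mm while the pull force rose to about 9 N, against about 2 N while sliding. The lip measured 101 mm from where it started. With my estimate of about 10 mm open at the start, that makes roughly 110 mm out.
- **Vials and bystanders:** all four vials stand upright in their trays. The bystanders I could see in the last pictures look unmoved.
- **Hand:** the wrist force is near zero, within about 1 N, with the fingers 215 mm above the desk.

One check disagreed. Reading the amber unit's front edge again in the last wrist picture gave x ≈ 606 mm, where I had used about 622 mm. I took it as a misread pixel, the lower edge of the wall's front face, and did not measure it again. The cover edge and back wall positions agree with 622 mm.

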